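# Slide the gift tins in beside their twins

## Robot

A 6-joint arm with a two-finger parallel gripper is mounted at the origin on the work surface. World frame = base frame: x ahead of the robot, y to its left, z up, the work surface at z = 0. Lengths are in m, angles in rad, forces in N, time in s.
With the tool pointing down it reaches from about 0.375 to 0.9 m from the base axis. Payload 3.1 kg.
Tool frame: the origin (TCP) lies on the centre line of the jaws, within the pads' length; the fingertips stand 19 mm ahead of it and the grasp point (between the pads) is the TCP; z points along the fingers, y is the line along which they close (so a half turn about z gives the same grasp; the last joint's range is limited). The gripper opens to 85 mm and grips with 20 to 120 N. Pads are 22 mm wide; open, the fingers measure 114 mm over their backs; the gripper's body (76 mm by 85 mm) begins 54 mm behind the grasp point. The pads swing forward as they close: fully open they stand 13 mm farther back than shut.
Start: joints at [-1.387, 0.527, 1.433, -0, 1.181, -0.178], TCP at [0.222, -0.584, 0.25] pointing down, gripper open.
Joint ranges: [-3.08, 3.08], [-0.75, 2.2], [0.22, 2.44], [-1.43, 4.57], [0, 2.65], [-2.85, 2.85]. Speed limits (rad/s): [2.79, 2.79, 3.14, 3.14, 3.14, 3.14].

## Interface

Orientations are given as a unit quaternion [x, y, z, w].
In Python, from station import manip, cams, sign_off gives the robot as it stands.
- The arm moves only by the tool carry_out, never from a script. Its argument "targets" is a list that holds one entry, the list of rows, each a list of 7 numbers: the shift along the tool's x, y, z in cm, then the turn, a rotation vector about the tool's x, y, z in degrees, then the finger opening in cm, from 0 to 8.54. A call has 1 to 12 rows; each row is the pose to reach, as a shift and turn from the pose commanded when the call began, along the tool's axes at that moment; what a row does not reach only later rows make up. A row lasts 1/12 s, in which the tool goes at most 41.7 mm and 7.16 degrees, less where a joint would pass 70% of its speed; a pose out of reach is approached as far as the arm can. A call with a gripper value outside its range is refused whole. The fingers move at their own pace and stop on an object; "force" is the grip in N (left out, the last holds). Time passes only in rows, so rows that repeat a pose let the fingers close. It gives the time, the measured TCP pose, the force, the opening and the grip force at its end, in the units of the state.
- manip.sense(): the state, without advancing time (a new reading comes with each control period).
- cams.snapshot(name): name is "side" or "top" or "wrist"; returns the picture (384x512x3 uint8, red, green, blue); there is no depth.
- cams.camera_info(name): a dict with "K" (3x3 intrinsics, pixels), "T" (4x4, takes a point from camera to world coordinates). Camera axes: x right, y down, z forward; pixel columns grow to the right and rows downward; lengths in m; the calibration is good to about 2 mm. The wrist camera is an equidistant fisheye: a pixel r from the principal point sees the ray r / f radians off the axis. A picture is of the moment at which its call begins: read the wrist's pose just before it. camera_info takes no time and is no camera call; for the wrist camera it gives the pose at the moment of the call.
- sign_off(): hands the job in; it is judged then, once.
The state is a dict: "t": time; "q": joint angles; "qd": joint speeds; "tau": joint torques, N m; "tcp_pos": TCP position; "tool_rot": TCP orientation; "force": force on the tool from outside, world axes, zero at the start; "ft_torque": the same for the moment, N m; "finger_gap": opening from 0.0 (shut) to 1.0 (fully open); "gripper_force": force on a finger pad.
Only numpy, scipy, OpenCV 4.12 (cv2) and the standard library are available. Lean on these libraries where they do the work, as an engineer would, in place of code of your own. Each camera call takes 0.05 s, during which the arm holds its last target. There are 200 camera calls.

## Task

The tins are sold in matching pairs: slide each of the two loose tins along the counter, without lifting it off the wood, into the display bay where the tin of the same shape stands, beside that twin and pushed fully inside so that it does not stick out past the ends of the dividers. Leave the three tins already in the display standing where they are, and do not disturb the lantern, the tape dispenser or the postcards.

Things in the scene. Friction and masses are not known exactly. Their poses are not given: they have to be found in the camera images.
- display: Low dark-wood display fixed on the counter: three bays in a row along y, no floor. Origin at counter level; x points to its back wall, away from the robot, y left, z up. Back wall 60 mm high, inner face at x = +50 mm. Four dividers 40 mm high, 8 mm thick, at y = -297, -99, 99, 297 mm, from the back wall to open front ends at x = -60 mm. Each bay is 190 wide, 110 deep. Yaw within 0.06 rad.
- bay_left (a point): Counter-level centre point of the left bay (display y = +198 mm, x = 0); axes as the display's.
- bay_middle (a point): Counter-level centre point of the middle bay (display y = 0, x = 0); axes as the display's.
- bay_right (a point): Counter-level centre point of the right bay (display y = -198 mm, x = 0); axes as the display's.
- tin_round: Round plain metal gift tin, 80 mm in diameter and 50 mm high. Loose on the open counter in front of the display, at its left or right end, 0.3 to 0.4 m off the robot's centre line. Origin: centre of underside, z up. Flat topped, 0.18 to 0.35 kg, slides on the wood.
- tin_square: Square plain metal gift tin, 76 x 76 mm and 50 mm high, x and y axes square to its sides. Loose on the open counter in front of the display, at its left or right end, 0.3 to 0.4 m off the robot's centre line. Origin: centre of underside, z up. Flat topped, 0.18 to 0.35 kg, slides on the wood.
- twin_round: Round tin. Plain metal, same size as its loose mate (80 mm diameter, 50 high). Stands in one of the bays (which one varies), in one half of it: centre 50 mm (+-6) from the bay's middle, towards +y in the left and middle bays, towards -y in the right bay; the other half is free, about 100 mm. Origin: centre of underside, z up, 3 to 11 mm behind bay centre. Loose, 0.25 kg.
- twin_square: Square tin. Plain metal, same size as its loose mate (76 x 76 x 50 mm). Stands in one of the bays (which one varies), in one half of it: centre 50 mm (+-6) from the bay's middle, towards +y in the left and middle bays, towards -y in the right bay; the other half is free, about 100 mm. Origin: centre of underside, z up, 3 to 11 mm behind bay centre. Loose, 0.25 kg.
- twin_hex: Six-sided tin with no partner today. Plain metal, 76 mm across flats, 50 high. Stands in one of the bays (which one varies), in one half of it: centre 50 mm (+-6) from the bay's middle, towards +y in the left and middle bays, towards -y in the right bay; the other half is free, about 100 mm. Origin: centre of underside, z up, 3 to 11 mm behind bay centre. Loose, 0.25 kg.
- lantern: Bystander: white ceramic lantern ornament, 96 mm in diameter, 125 mm tall, loose, left of the display. Origin at the centre of its underside.
- tape_dispenser: Bystander: black tape dispenser, 130 x 50 mm, 88 mm tall, loose, right of the display. Origin at the centre of its underside.
- postcards: Bystander: banded stack of postcards, 70 x 150 mm, 29 mm tall, loose, behind the display. Origin at the centre of its underside.
There are look-alikes about, which are no part of the job. What is shaped like the tin_square but blue, pink or purple is not meant.

How it is judged:
At the end, for the whole second after the job is handed in: The loose round and square tins each stand flat on the counter, at rest, in the same bay as their twin and wholly inside it: their centre no more than 25 mm in front of the bay's centre (5 mm or less of tin past the divider ends); the three display tins are within 30 mm of where they started (((y of tin_round in the frame of bay_left between -0.08 and 0.08 m and y of twin_round in the frame of bay_left between -0.08 and 0.08 m) or (y of tin_round in the frame of bay_middle between -0.08 and 0.08 m and y of twin_round in the frame of bay_middle between -0.08 and 0.08 m) or (y of tin_round in the frame of bay_right between -0.08 and 0.08 m and y of twin_round in the frame of bay_right between -0.08 and 0.08 m)) and x of tin_round in the frame of display between -0.025 and 0.06 m and height (world z) of each of tin_round, tin_square below 0.006 m and angle between each of tin_round, tin_square's own z axis and vertical below 0.08 rad and linear speed of each of tin_round, tin_square below 0.02 m/s and ((y of tin_square in the frame of bay_left between -0.08 and 0.08 m and y of twin_square in the frame of bay_left between -0.08 and 0.08 m) or (y of tin_square in the frame of bay_middle between -0.08 and 0.08 m and y of twin_square in the frame of bay_middle between -0.08 and 0.08 m) or (y of tin_square in the frame of bay_right between -0.08 and 0.08 m and y of twin_square in the frame of bay_right between -0.08 and 0.08 m)) and x of tin_square in the frame of display between -0.025 and 0.06 m and distance of each of twin_round, twin_square, twin_hex from where it was at the start of the episode below 0.03 m); the robot touches nothing.
It fails at once if a loose tin is lifted off the counter (by more than 15 mm) (height (world z) of any of tin_round, tin_square above 0.015 m).
It fails at once if a tin already in the display is shoved more than 30 mm (distance of any of twin_round, twin_square, twin_hex from where it was at the start of the episode above 0.03 m).
It fails at once if a bystander is moved more than 20 mm (distance of any of lantern, tape_dispenser, postcards from where it was at the start of the episode above 0.02 m).
It also fails if it takes over 72 s, if anything falls off the work surface, if the arm or the gripper's body presses on something with over 40 N, if the wrist force passes 120 N, or if a joint passes its speed limit or range.

## Working session

There is one attempt and no reset: what is moved stays moved. The work goes in short steps, Python scripts to look and compute and a tool call to move; the robot and the scene stay as the last step left them, time stands still between calls to the robot, and variables do not carry over. Pictures are saved under pics/ and viewed, at most 11 in all, crops included, and the job is handed in when it is done.

Besides the shell and the picture viewer there is one more tool, called after "Emit:" as name(argument=value, ...), one argument or row to a line, values as JSON. carry_out: Moves the arm, as the interface text tells. Its arguments: {"type":"object","properties":{"targets":{"type":"array"},"force":{"type":"number"}},"required":["targets"]}

```bash
mkdir -p pics
python3 - <<'E'
from station import manip,cams
import cv2,numpy as np
s=manip.sense();print(s)
for n in("top","side"):
    im=cams.snapshot(n);cv2.imwrite(f"pics/{n}0.png",im[:,:,::-1])
    i=cams.camera_info(n);print(n,np.round(i["K"],1).tolist(),np.round(i["T"],3).tolist())
a=cv2.imread("pics/top0.png");b=cv2.imread("pics/side0.png")
cv2.imwrite("pics/top0b.png",cv2.resize(a,(800,600)));cv2.imwrite("pics/side0b.png",cv2.resize(b,(800,600)))
E
```

```text
{'t': 0.0, 'q': array([-1.38652455e+00,  5.28474892e-01,  1.43391206e+00, -2.58566061e-05,
        1.18143937e+00, -1.78506811e-01]), 'qd': array([ 2.70033684e-04,  1.49633367e-03, -7.60819248e-04, -1.83150057e-04,
       -1.03230170e-03, -6.49291915e-05]), 'tau': array([-3.62752944e-04, -4.42353845e+01, -1.78024596e+01, -3.45712142e-04,
        8.49109143e-03, -1.13699394e-05]), 'tcp_pos': array([ 0.22168411, -0.58362291,  0.24932514]), 'tool_rot': array([ 9.83592517e-01,  1.80400976e-01, -1.51743811e-05, -1.11679672e-03]), 'force': array([ 0.79514968,  0.42679328, -0.78738196]), 'ft_torque': array([ 0.06261543, -0.04257571, -0.01903816]), 'gripper_force': 0.0, 'finger_gap': 0.9994531506621483}
top [[400.5, 0.0, 251.8], [0.0, 400.5, 188.7], [0.0, 0.0, 1.0]] [[-0.003, -0.992, 0.127, 0.425], [-1.0, 0.003, 0.0, 0.076], [-0.001, -0.127, -0.992, 1.173], [0.0, 0.0, 0.0, 1.0]]
side [[489.1, 0.0, 263.8], [0.0, 489.1, 189.4], [0.0, 0.0, 1.0]] [[-0.936, -0.193, 0.296, 0.138], [-0.353, 0.491, -0.796, 1.268], [0.009, -0.849, -0.528, 0.829], [0.0, 0.0, 0.0, 1.0]]
```

View pics/top0b.png

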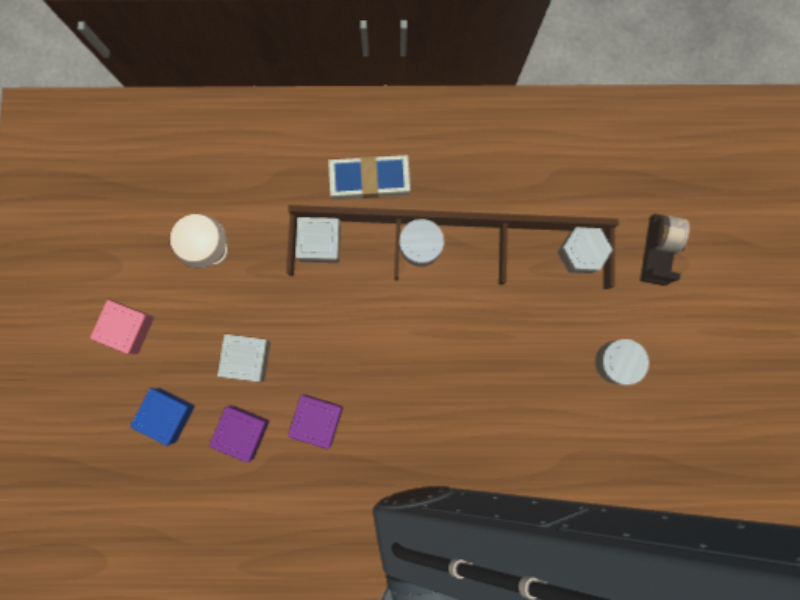

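View pics/side0b.png

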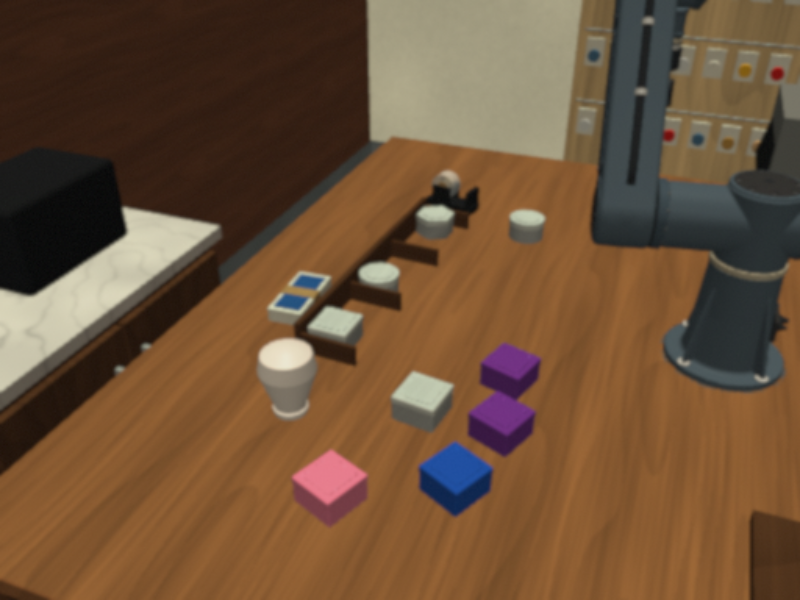

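The top view (800x600) shows the loose white square at (243,358). Its look-alikes are pink (120,327), blue (162,416) and purple (238,434) and (316,421). The square twin is in the left bay at (317,239). The loose round tin is at (626,362), the round twin in the middle bay at (421,242), and the hex tin in the right bay at (587,249). I choose the white square and the loose round tin. The side view agrees, with the loose square at (422,398) and the round tin at (527,225).

```bash
cat > h.py <<'E'
import numpy as np,cv2
from station import manip,cams
def ray(n,uv):
    i=cams.camera_info(n);K=np.array(i["K"]);T=np.array(i["T"])
    d=T[:3,:3]@np.linalg.solve(K,[uv[0],uv[1],1]);return T[:3,3],d/np.linalg.norm(d)
def onz(n,uv,z):
    o,d=ray(n,uv);return o+d*(z-o[2])/d[2]
def tri(uv1,uv2):
    o,d=ray("top",uv1);p,e=ray("side",uv2)
    st=np.linalg.lstsq(np.c_[d,-e],p-o,rcond=None)[0]
    a,b=o+d*st[0],p+e*st[1];return (a+b)/2,np.linalg.norm(a-b)
def whites(im,vmin=140):
    h=cv2.cvtColor(im,cv2.COLOR_BGR2HSV)
    m=((h[...,1]<60)&(h[...,2]>vmin)).astype(np.uint8)
    c,_=cv2.findContours(m,cv2.RETR_EXTERNAL,cv2.CHAIN_APPROX_NONE)
    return [k for k in c if cv2.contourArea(k)>120]
E
python3 - <<'E'
from h import *
a=cv2.imread("pics/top0.png");b=cv2.imread("pics/side0.png")
for n,im,v in(("top",a,140),("side",b,165)):
    for c in whites(im,v):
        r=cv2.minAreaRect(c);print(n,np.round(r[0],1),np.round(r[1],1),round(r[2],1),cv2.contourArea(c), np.round(onz(n,r[0],.05),3), "corners",np.round([onz(n,q,.05)[:2] for q in cv2.boxPoints(r)],3).tolist() if n=="top" else "")
# display
cr=a[120:195,175:405];cv2.imwrite("pics/disp.png",cv2.resize(cr,None,fx=3.4,fy=3.4,interpolation=cv2.INTER_CUBIC))
cr=np.hstack([a[205:255,130:180],a[205:255,375:425],b[225:275,245:295],b[120:170,310:360]]);cv2.imwrite("pics/tins.png",cv2.resize(cr,None,fx=4,fy=4,interpolation=cv2.INTER_CUBIC))
E
```

```text
top [400.5 231. ] [29.  27.6] 45.0 630.0 [ 0.449 -0.338  0.05 ] corners [[0.45, -0.283], [0.505, -0.34], [0.447, -0.394], [0.394, -0.337]]
top [154.2 228.8] [27.3 27.6] 8.1 689.5 [0.457 0.349 0.05 ] corners [[0.424, 0.391], [0.5, 0.382], [0.489, 0.306], [0.414, 0.315]]
top [376. 159.] [26. 30.] 90.0 571.5 [ 0.653 -0.279  0.05 ] corners [[0.691, -0.237], [0.691, -0.323], [0.616, -0.32], [0.616, -0.234]]
top [269.8 153.8] [27.6 26.9] 45.0 575.5 [0.669 0.024 0.05 ] corners [[0.67, 0.079], [0.726, 0.025], [0.669, -0.031], [0.614, 0.024]]
top [433.8 147.5] [12.4 16.5] 10.3 166.0 [ 0.686 -0.445  0.05 ] corners [[0.666, -0.422], [0.713, -0.434], [0.707, -0.468], [0.659, -0.457]]
top [202.5 151.7] [26.3 25.9] 2.9 629.5 [0.676 0.217 0.05 ] corners [[0.64, 0.256], [0.716, 0.253], [0.712, 0.178], [0.636, 0.181]]
top [124.5 152. ] [30. 31.] 90.0 727.5 [0.676 0.44  0.05 ] corners [[0.72, 0.486], [0.72, 0.397], [0.632, 0.394], [0.632, 0.482]]
top [220.5 112.9] [23.2 20.2] 86.8 120.5 [0.79  0.166 0.05 ] corners [[0.824, 0.198], [0.827, 0.139], [0.757, 0.135], [0.754, 0.193]]
top [489.5  26.5] [43. 
[... 394 characters left out ...]
e [269.6 249.7] [33.2 19.9] 18.4 513.0 [0.459 0.356 0.05 ] corners 
side [182.5 227. ] [20. 33.] 90.0 508.5 [0.71 0.35 0.05] corners 
side [214.1 205.1] [29.8 15.8] 14.0 332.5 [0.677 0.224 0.05 ] corners 
side [242.5 174.5] [11. 23.] 90.0 207.5 [0.669 0.032 0.05 ] corners 
side [337. 139.] [ 8. 20.] 90.0 132.5 [ 0.45 -0.33  0.05] corners 
side [ 54.2 177.3] [ 51.2 172.8] 53.1 5154.5 [1.209 0.264 0.05 ] corners 
side [278. 136.] [ 8. 20.] 90.0 121.5 [ 0.657 -0.275  0.05 ] corners 
side [348.  94.] [12. 22.] 90.0 123.0 [ 0.51  -0.792  0.05 ] corners 
side [263.4  67.3] [82.3 55. ] 63.4 2252.0 [ 0.989 -1.     0.05 ] corners 
side [357.    6.5] [13. 26.] 90.0 166.0 [ 0.847 -2.649  0.05 ] corners
```

View pics/disp.png

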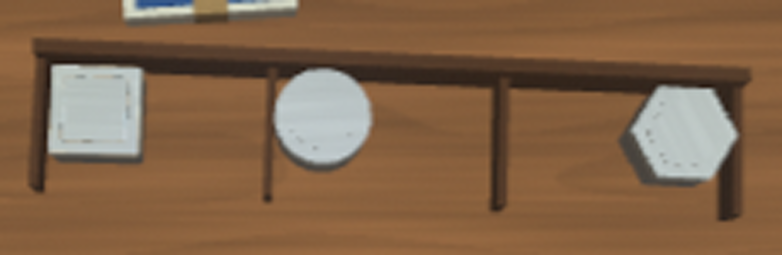

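View pics/tins.png

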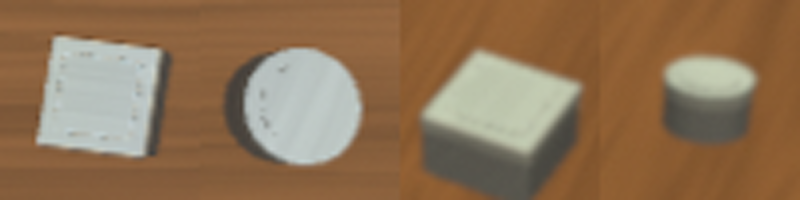

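Run:
```python
from h import *
C=lambda u,v:(175+(u+.5)/3.4-.5,120+(v+.5)/3.4-.5)
for n,p in dict(d1=(36,189),d2=(267,200),d3=(498,209),d4=(730,217)).items(): print(n,"base front",np.round(onz("top",C(*p),0.0),3))
for n,p in dict(d1=(36,181),d2=(267,192),d3=(498,203),d4=(728,213)).items(): print(n,"top front",np.round(onz("top",C(*p),0.04),3))
for n,p in dict(wl=(34,39),wr=(750,69),wl_in=(36,52),wr_in=(749,80)).items(): print(n,np.round(onz("top",C(*p),.06),3))
for n,u,s in(("sq",(154.2,228.8),(269.6,249.7)),("rd",(400.5,231),(337,139)),("tsq",(202.5,151.7),(214.1,205.1)),("trd",(269.8,153.8),(242.5,174.5)),("hex",(376,159),(278,136))):
    p,g=tri(u,s);print(n,np.round(p,3),"gap",round(g,4))
print(tri((321,181),(437*.64,262*.64)),"d3 front")
```

```text
d1 base front [0.616 0.273 0.   ]
d2 base front [0.606 0.072 0.   ]
d3 base front [ 0.597 -0.129  0.   ]
d4 base front [ 0.59  -0.331  0.   ]
d1 top front [0.616 0.267 0.04 ]
d2 top front [0.606 0.072 0.04 ]
d3 top front [ 0.597 -0.122  0.04 ]
d4 top front [ 0.588 -0.315  0.04 ]
wl [0.734 0.267 0.06 ]
wr [ 0.706 -0.332  0.06 ]
wl_in [0.723 0.265 0.06 ]
wr_in [ 0.697 -0.331  0.06 ]
sq [0.459 0.35  0.046] gap 0.0043
rd [ 0.45  -0.34   0.046] gap 0.0026
tsq [0.678 0.218 0.046] gap 0.003
trd [0.671 0.024 0.045] gap 0.0022
hex [ 0.656 -0.279  0.048] gap 0.0047
(array([ 0.59762523, -0.12761198,  0.00584147]), np.float64(0.0016822076366689639)) d3 front
```

The pictures confirm the choice: a white square and a plain round tin, with triangulated tops at about 46 mm. Display yaw is about -0.046, with its origin near (0.661,-0.029). I'll grip fore-aft so the fingers fit inside the bays, and take the round tin first.

Emit:
carry_out(
  targets=[
    [[3,-1.5,1,0,0,-6,8.5],[6,-3,2,0,0,-12,8.5],[9,-4.5,3,0,0,-18,8.5],[12,-6,4,0,0,-24,8.5],[15,-7.5,5,0,0,-30,8.5],[18,-9,6,0,0,-36,8.5],[21,-10.5,7,0,0,-42,8.5],[24,-12,8,0,0,-48,8.5],[27,-13.5,8,0,0,-54,8.5],[30,-14.9,8,0,0,-60,8.5],[30,-14.9,8,0,0,-66.6,8.5],[30,-14.9,8,0,0,-66.6,8.5]],
  ],
)

```text
t: 1.1
tcp_pos: [0.4504, -0.3365, 0.1698]
tool_rot: [0.721, 0.693, -0.0, -0.001]
force: [0.1, 0.3, -0.4]
finger_gap: 0.993
gripper_force: 0.0
```

```bash
cat >> h.py <<'E'
from scipy.spatial.transform import Rotation as R
def wray(i,uv):
    K=np.array(i["K"]);T=np.array(i["T"]);f=K[0,0];v=np.array([uv[0]-K[0,2],uv[1]-K[1,2]]);r=np.linalg.norm(v)
    th=r/f;d=np.r_[v/r*np.sin(th),np.cos(th)] if r>0 else np.array([0,0,1.]);return T[:3,3],T[:3,:3]@d
def wonz(i,uv,z):
    o,d=wray(i,uv);return o+d*(z-o[2])/d[2]
def totool(p,yaw_y=None):
    s=manip.sense();r=R.from_quat(s["tool_rot"])
    return np.round(r.inv().apply(np.array(p)-s["tcp_pos"])*100,2)
E
python3 - <<'E'
from h import *
s=manip.sense();print(s["t"],s["tcp_pos"],s["tool_rot"])
i=cams.camera_info("wrist");im=cams.snapshot("wrist")[:,:,::-1];cv2.imwrite("pics/w1.png",im)
print(np.round(i["K"],1).tolist(),np.round(i["T"],3).tolist())
for c in whites(im):
    if cv2.contourArea(c)>30000: continue
    pts=np.array([wonz(i,q[0],.05)[:2] for q in c]).astype(np.float32)
    (x,y),r=cv2.minEnclosingCircle(pts);print(c.mean((0,1)).round(),"circ",round(x,4),round(y,4),round(r,4),cv2.minAreaRect(pts))
    if abs(x-.449)+abs(y+.338)<.04: print(totool([x,y,.03]))
E
```

```text
1.1 [ 0.45042261 -0.33651769  0.16982052] [ 7.21055222e-01  6.92877341e-01 -2.07699546e-06 -5.97979432e-04]
[[297.3, 0.0, 251.2], [0.0, 297.3, 194.9], [0.0, 0.0, 1.0]] [[0.999, -0.037, -0.013, 0.454], [-0.039, -0.951, -0.307, -0.257], [-0.001, 0.308, -0.952, 0.294], [0.0, 0.0, 0.0, 1.0]]
[460. 277.] circ 0.6997 -0.4487 0.0403 ((0.6996222734451294, -0.45117878913879395), (0.0421275794506073, 0.0731540396809578), 71.30108642578125)
[250. 193.] circ 0.4493 -0.3361 0.0412 ((0.44958439469337463, -0.3361138105392456), (0.08132395148277283, 0.08093243092298508), 58.81571578979492)
[ 0.15 -0.04 13.99]
[455. 130.] circ 0.6548 -0.2779 0.0445 ((0.6548092365264893, -0.2780686318874359), (0.08834370970726013, 0.0785682275891304), 86.57711029052734)
```

View pics/w1.png

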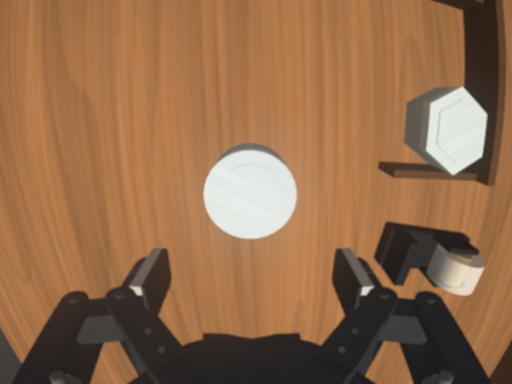

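The wrist view shows the round tin at (250,193), radius fit 41 mm, at (0.449,-0.336). The hex tin is at (455,130) and the tape dispenser at (440,260), both well clear. I'll go down part way and look again.

Emit:
carry_out(
  targets=[
    [[0.1,0,3,0,0,0,8.5],[0.1,0,6,0,0,0,8.5],[0.1,0,7,0,0,0,8.5],[0.1,0,7,0,0,0,8.5],[0.1,0,7,0,0,0,8.5]],
  ],
)

```text
t: 1.57
tcp_pos: [0.4489, -0.3382, 0.1001]
tool_rot: [0.724, 0.69, -0.0, -0.0]
force: [0.1, -0.6, 0.0]
finger_gap: 0.996
gripper_force: 0.0
```

Run:
```python
from h import *
for k in range(2):
    s=manip.sense();i=cams.camera_info("wrist");im=cams.snapshot("wrist")[:,:,::-1];cv2.imwrite("pics/w2.png",im)
    for c in whites(im):
        pts=np.array([wonz(i,q[0],.05)[:2] for q in c]).astype(np.float32)
        (x,y),r=cv2.minEnclosingCircle(pts)
        if abs(x-.449)+abs(y+.338)<.04: print(s["tcp_pos"],"circ",round(x,4),round(y,4),round(r,4),cv2.contourArea(c),totool([x,y,.03]))
```

```text
[ 0.44893448 -0.33818525  0.10014924] circ 0.4494 -0.3361 0.0408 11106.5 [ 0.26 -0.03  7.1 ]
[ 0.44953429 -0.33862567  0.10102446] circ 0.4493 -0.336 0.0408 11042.0 [ 0.28 -0.08  7.15]
```

View pics/w2.png

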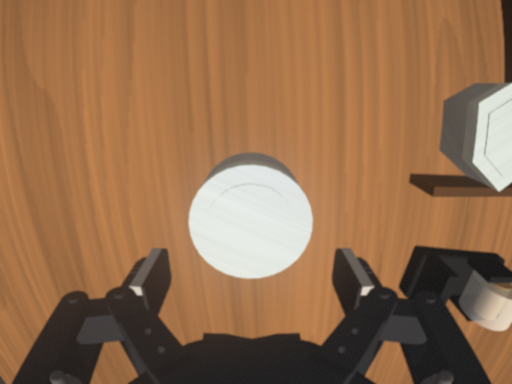

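The tin is at (251,221), centred between the fingers, and matches the earlier fix. I'll go down.

Emit:
carry_out(
  targets=[
    [[0.3,-0.05,2,0,0,0,8.54],[0.3,-0.05,3.5,0,0,0,8.54],[0.3,-0.05,4.3,0,0,0,8.54],[0.3,-0.05,5,0,0,0,8.54],[0.3,-0.05,5,0,0,0,8.54]],
  ],
)

```text
t: 2.08
tcp_pos: [0.4491, -0.3346, 0.0501]
tool_rot: [0.723, 0.691, -0.0, -0.0]
force: [-0.1, 0.2, 0.5]
finger_gap: 1.001
gripper_force: 0.0
```

Emit:
carry_out(
  targets=[
    [[-0.1,0,0.6,0,0,0,8.54],[-0.1,0,1.2,0,0,0,8.54],[-0.1,0,1.8,0,0,0,8.54],[-0.1,0,1.8,0,0,0,8.54]],
  ],
)

```text
t: 2.42
tcp_pos: [0.4487, -0.3351, 0.0314]
tool_rot: [0.723, 0.691, 0.0, -0.001]
force: [-0.2, 0.8, -0.4]
finger_gap: 1.001
gripper_force: 0.0
```

Emit:
carry_out(
  targets=[
    [[0,0,0,0,0,0,7.4],[0,0,0,0,0,0,7.4],[0,0,0,0,0,0,7.4],[0,0,0,0,0,0,7.4],[0,0,0,0,0,0,7.4],[0,0,0,0,0,0,7.4]],
  ],
  force=25,
)

```text
t: 2.92
tcp_pos: [0.449, -0.3354, 0.0322]
tool_rot: [0.723, 0.691, -0.0, -0.0]
force: [0.0, -0.3, -3.3]
finger_gap: 0.926
gripper_force: 31.3
```

Run:
```python
from h import *
s=manip.sense();print(s["tcp_pos"],s["tool_rot"],s["force"],s["finger_gap"],s["gripper_force"])
z=s["tcp_pos"][2]
for p in((.52,-.069),(.56,-.066),(.647,-.069)): print(totool([*p,z]))
r=R.from_quat(s["tool_rot"]).as_matrix();print(np.degrees(np.arctan2(r[1,1],r[0,1])), r[:,2])
```

```text
[ 0.44897556 -0.33542537  0.03223537] [ 7.23032623e-01  6.90813877e-01 -4.47073932e-06 -1.14199585e-04] [ 0.03508715 -0.26158442 -3.25851476] 0.9257423206037378 31.291276216506958
[26.94  5.88  0.  ]
[27.42  9.86  0.  ]
[27.52 18.57  0.  ]
-2.6108608343279727 [-1.64246297e-04  1.58963153e-04 -9.99999974e-01]
```

The grip holds, with a gap of about 79 mm. Now I slide the round tin to the front of the middle bay.

Emit:
carry_out(
  targets=[
    [[1,0.2,0,0,0,0,7.4],[3,0.7,0,0,0,0,7.4],[5.5,1.2,0,0,0,0,7.4],[8,1.8,0,0,0,0,7.4],[11,2.4,0,0,0,0,7.4],[14,3,0,0,0,0,7.4],[17,3.7,0,0,0,0,7.4],[20,4.4,0,0,0,0,7.4],[23,5,0,0,0,0,7.4],[25.5,5.5,0,0,0,0,7.4],[26.9,5.9,0,0,0,0,7.4],[26.9,5.9,0,0,0,0,7.4]],
  ],
)

```text
t: 3.92
tcp_pos: [0.5202, -0.0656, 0.0324]
tool_rot: [0.721, 0.692, 0.0, -0.0]
force: [-0.1, -0.7, -2.4]
finger_gap: 0.927
gripper_force: 31.5
```

Run:
```python
from h import *
s=manip.sense();print(s["tcp_pos"],s["force"],s["finger_gap"],s["gripper_force"])
im=cams.snapshot("wrist")[:,:,::-1];cv2.imwrite("pics/w3.png",im)
for p in((.647,-.069),): print(totool([*p,s["tcp_pos"][2]]))
```

```text
[ 0.52022643 -0.0656117   0.03242238] [-0.12556141 -0.74213124 -2.39777172] 0.9272961436250221 31.492422223091125
[ 3.500e-01  1.268e+01 -1.000e-02]
```

View pics/w3.png

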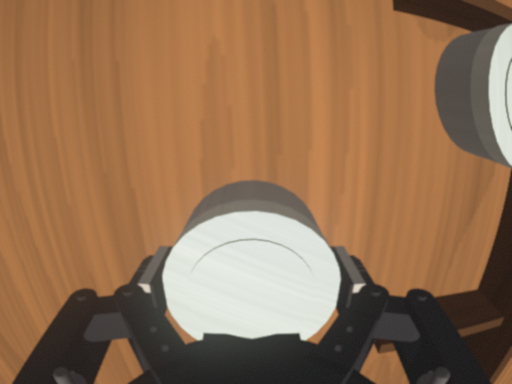

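The tin is held upright at (252,270). The round twin is at (490,95) and divider 3 is at (440,320), so the free half lies straight ahead. I'll slide it in.

Emit:
carry_out(
  targets=[
    [[0.3,0.8,0,0,0,0,7.4],[0.3,2,0,0,0,0,7.4],[0.3,3.3,0,0,0,0,7.4],[0.3,4.6,0,0,0,0,7.4],[0.3,6,0,0,0,0,7.4],[0.3,7.3,0,0,0,0,7.4],[0.3,8.5,0,0,0,0,7.4],[0.3,9,0,0,0,0,7.4],[0.3,9,0,0,0,0,7.4]],
  ],
)

```text
t: 4.72
tcp_pos: [0.612, -0.0719, 0.0324]
tool_rot: [0.724, 0.69, 0.001, 0.001]
force: [0.2, -0.5, -3.0]
finger_gap: 0.927
gripper_force: 31.6
```

Run:
```python
from h import *
s=manip.sense();print(s["tcp_pos"],s["force"],s["finger_gap"],totool([.647,-.069,s["tcp_pos"][2]]))
im=cams.snapshot("wrist")[:,:,::-1];cv2.imwrite("pics/w4.png",im)
```

```text
[ 0.61199437 -0.07188599  0.03240017] [ 0.24700173 -0.54798296 -3.0373298 ] 0.9274590140333329 [0.45 3.48 0.01]
```

View pics/w4.png

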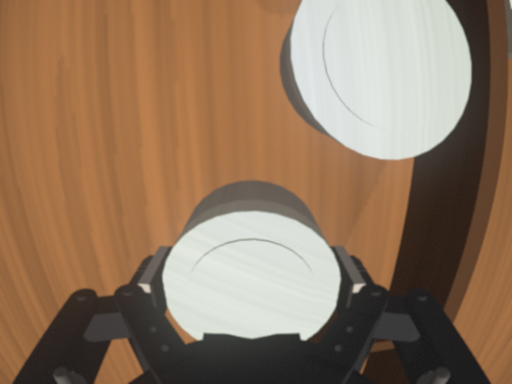

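The tin is inside the bay mouth with no contact. The twin is at (385,70) and the foot of the wall's inner face runs through about (408,200). I'll check the remaining room.

Run:
```python
from h import *
i=cams.camera_info("wrist");im=cv2.imread("pics/w4.png")
print(wonz(i,(408,200),0),wonz(i,(398,260),0),wonz(i,(484,200),.06))
c=[k for k in whites(im) if cv2.contourArea(k)>5000]
for k in c:
    p=np.array([wonz(i,q[0],.05)[:2] for q in k if 2<q[0][1]<330],np.float32);e=cv2.fitEllipse(p);print(e)
```

```text
[ 0.70834911 -0.04960334  0.        ] [ 0.70788128 -0.09189463  0.        ] [ 0.71445766 -0.0294596   0.06      ]
((0.6108841896057129, -0.07218094170093536), (0.0795554667711258, 0.08064509183168411), 178.46807861328125)
((0.6689303517341614, 0.02643345110118389), (0.07964271306991577, 0.07995250821113586), 178.7781219482422)
```

Emit:
carry_out(
  targets=[
    [[0.2,0.7,0,0,0,0,7.4],[0.4,1.6,0,0,0,0,7.4],[0.5,2.5,0,0,0,0,7.4],[0.5,3.2,0,0,0,0,7.4],[0.5,3.4,0,0,0,0,7.4],[0.5,3.4,0,0,0,0,7.4],[0.5,3.4,0,0,0,0,7.4]],
  ],
)

```text
t: 5.35
tcp_pos: [0.6447, -0.0671, 0.0322]
tool_rot: [0.723, 0.691, 0.0, 0.0]
force: [-0.0, -1.3, -2.5]
finger_gap: 0.931
gripper_force: 31.8
```

Release, then lift once the fingers are open.

Emit:
carry_out(
  targets=[
    [[0,0,0,0,0,0,8.5],[0,0,0,0,0,0,8.5],[0,0,0,0,0,0,8.5],[0,0,0,0,0,0,8.5],[0,0,0,0,0,0,8.5],[0,0,0,0,0,0,8.5],[0,0,0,0,0,0,8.5]],
  ],
)

```text
t: 5.93
tcp_pos: [0.6445, -0.0672, 0.0324]
tool_rot: [0.723, 0.691, 0.0, 0.0]
force: [-0.2, 0.2, 0.4]
finger_gap: 0.998
gripper_force: 0.0
```

Emit:
carry_out(
  targets=[
    [[0,0,-0.4,0,0,0,8.5],[0,0,-0.8,0,0,0,8.5],[0,0,-1.2,0,0,0,8.5],[0,0,-1.2,0,0,0,8.5]],
  ],
)

```text
t: 6.27
tcp_pos: [0.6453, -0.0673, 0.0456]
tool_rot: [0.723, 0.691, 0.001, 0.001]
force: [-0.6, -0.7, 1.0]
finger_gap: 0.999
gripper_force: 0.0
```

Run:
```python
from h import *
s=manip.sense();print(s["tcp_pos"],s["force"])
i=cams.camera_info("wrist");im=cams.snapshot("wrist")[:,:,::-1]
for k in whites(im):
  if cv2.contourArea(k)>5000:
    p=np.array([wonz(i,q[0],.05)[:2] for q in k if 2<q[0][1]<330],np.float32);print(cv2.fitEllipse(p))
```

```text
[ 0.64530916 -0.06731887  0.04558133] [-0.64486922 -0.71883083  0.98378774]
((0.6448691487312317, -0.06784433126449585), (0.08014161884784698, 0.08042049407958984), 168.33502197265625)
((0.6712567806243896, 0.025978634133934975), (0.08005677163600922, 0.08029405772686005), 178.26953125)
```

The round tin stays down: it fits 80 mm at the z = 50 mm plane, at (0.645,-0.068). I'll lift and go to the square.

Emit:
carry_out(
  targets=[
    [[0,0,-4,0,0,0,8.5],[0,0,-8,0,0,0,8.5],[2,-1,-12.5,0,0,0,8.5],[5.5,-2.8,-12.5,0,0,0,8.5],[9,-4.6,-12.5,0,0,0,8.5],[12.5,-6.4,-12.5,0,0,0,8.5],[16,-8.2,-12.5,0,0,0,8.5],[19.5,-10,-12.5,0,0,0,8.5],[23,-11.8,-12.5,0,0,1,8.5],[26.5,-13.6,-12.5,0,0,2,8.5],[30,-15.4,-12.5,0,0,3,8.5],[33.5,-17.2,-12.5,0,0,4,8.5]],
  ],
)

```text
t: 7.32
tcp_pos: [0.4868, 0.2769, 0.1695]
tool_rot: [0.747, 0.665, 0.0, 0.0]
force: [0.9, -0.0, -0.4]
finger_gap: 0.997
gripper_force: 0.0
```

```bash
cat > sq.py <<'E'
from h import *
s=manip.sense();i=cams.camera_info("wrist");im=cams.snapshot("wrist")[:,:,::-1];cv2.imwrite("pics/sq.png",im)
r=R.from_quat(s["tool_rot"]).as_matrix();print(s["t"],s["tcp_pos"],"tool y deg",np.degrees(np.arctan2(r[1,1],r[0,1])))
for c in whites(im):
    pts=np.array([wonz(i,q[0],.05)[:2] for q in c]).astype(np.float32)
    b=cv2.minAreaRect(pts);
    if b[0][0]<.6 and b[0][1]>.2: print(c.mean((0,1)).round(),b,totool([*b[0],.03]))
E
python3 sq.py
```

```text
7.3167 [0.4868188  0.2768956  0.16948667] tool y deg -6.6759779223413185
[207. 113.] ((0.45881304144859314, 0.3523253798484802), (0.0759415253996849, 0.07585418969392776), 82.78746795654297) [ 6.58 -3.12 13.98]
```

Emit:
carry_out(
  targets=[
    [[2,-1,2,0,0,0.5,8.54],[4,-2.2,4,0,0,0.5,8.54],[6,-3.2,6,0,0,0.5,8.54],[7,-3.4,7,0,0,0.5,8.54],[7,-3.4,7,0,0,0.5,8.54],[7,-3.4,7,0,0,0.5,8.54],[7,-3.4,7,0,0,0.5,8.54]],
  ],
)

```text
t: 7.95
tcp_pos: [0.4635, 0.3482, 0.1001]
tool_rot: [0.75, 0.662, 0.001, 0.0]
force: [-0.0, -0.2, 0.7]
finger_gap: 1.003
gripper_force: 0.0
```

```bash
python3 sq.py
```

```text
7.95 [0.46345649 0.3481846  0.10008657] tool y deg -7.146786181470476
[244. 219.] ((0.4593299329280853, 0.35216814279556274), (0.07630648463964462, 0.07511307299137115), 82.6584243774414) [ 0.35 -0.49  7.04]
```

View pics/sq.png

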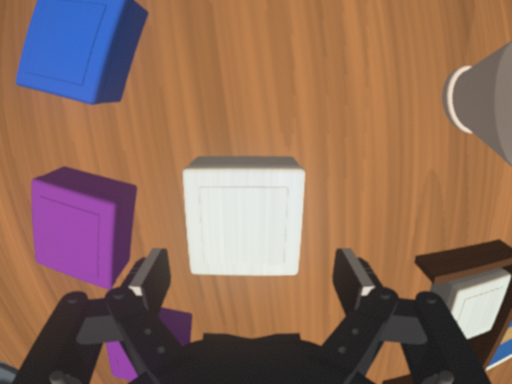

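The white square is at (244,219), aligned with the jaws. The purple one at (80,225) is about 13 mm clear of the left finger, and the second purple one is at (165,340). I'll centre and go down, then slide +x first, away from them.

Emit:
carry_out(
  targets=[
    [[0.35,-0.45,1,0,0,0,8.54],[0.35,-0.45,3,0,0,0,8.54],[0.35,-0.45,4.3,0,0,0,8.54],[0.35,-0.45,5,0,0,0,8.54],[0.35,-0.45,5,0,0,0,8.54]],
  ],
)

```text
t: 8.42
tcp_pos: [0.4575, 0.3519, 0.048]
tool_rot: [0.75, 0.662, -0.001, -0.0]
force: [-0.1, -0.3, -0.0]
finger_gap: 0.998
gripper_force: 0.0
```

Emit:
carry_out(
  targets=[
    [[0,0,0.6,0,0,0,8.54],[0,0,1.2,0,0,0,8.54],[0,0,1.8,0,0,0,8.54],[0,0,1.8,0,0,0,8.54]],
  ],
)

```text
t: 8.75
tcp_pos: [0.4578, 0.3526, 0.0305]
tool_rot: [0.75, 0.662, -0.001, -0.0]
force: [0.4, -0.8, -0.7]
finger_gap: 1.0
gripper_force: 0.0
```

Run:
```python
from h import *
s=manip.sense();print(s["tcp_pos"],s["force"],s["finger_gap"])
for p in ((194,253),(219,257)): print(onz("top",p,.05))
```

```text
[0.45781793 0.352586   0.03049317] [ 0.4408962  -0.82788577 -0.72979026] 1.000233170296525
[0.38972935 0.23656962 0.05      ]
[0.37861646 0.16723587 0.05      ]
```

Emit:
carry_out(
  targets=[
    [[0,0,0,0,0,0,7.0],[0,0,0,0,0,0,7.0],[0,0,0,0,0,0,7.0],[0,0,0,0,0,0,7.0],[0,0,0,0,0,0,7.0],[0,0,0,0,0,0,7.0],[0,0,0,0,0,0,7.0]],
  ],
  force=25,
)

```text
t: 9.33
tcp_pos: [0.4582, 0.3529, 0.0314]
tool_rot: [0.75, 0.662, 0.0, -0.0]
force: [0.2, 0.3, -2.5]
finger_gap: 0.882
gripper_force: 31.6
```

Run:
```python
from h import *
s=manip.sense();z=s["tcp_pos"][2];print(s["tcp_pos"],s["force"],s["finger_gap"])
for p in((.53,.133),(.655,.127)): print(totool([*p,z]))
```

```text
[0.45816667 0.35287368 0.03135226] [ 0.23485698  0.2790712  -2.49415875] 0.8815671669894979
[-20.93   9.85  -0.  ]
[-19.98  22.33  -0.  ]
```

Emit:
carry_out(
  targets=[
    [[-0.3,0.8,0,0,0,0,7.0],[-1.5,2.2,0,0,0,0,7.0],[-3.5,3.5,0,0,0,-0.5,7.0],[-5.5,4.5,0,0,0,-1,7.0],[-8,5.5,0,0,0,-1.5,7.0],[-10.5,6.5,0,0,0,-2,7.0],[-13,7.4,0,0,0,-2.5,7.0],[-15.5,8.2,0,0,0,-3,7.0],[-18,9,0,0,0,-3.5,7.0],[-20,9.6,0,0,0,-4,7.0],[-20.9,9.9,0,0,0,-4.5,7.0],[-20.9,9.9,0,0,0,-4.5,7.0]],
  ],
)

```text
t: 10.33
tcp_pos: [0.5316, 0.1307, 0.0313]
tool_rot: [0.724, 0.69, 0.0, 0.0]
force: [-0.1, -0.0, -1.7]
finger_gap: 0.886
gripper_force: 31.5
```

Emit:
carry_out(
  targets=[
    [[0,0.8,0,0,0,0,7.0],[0,2,0,0,0,0,7.0],[0,3.3,0,0,0,0,7.0],[0,4.6,0,0,0,0,7.0],[0,5.5,0,0,0,0,7.0],[0,6,0,0,0,0,7.0],[0,6,0,0,0,0,7.0],[0,6,0,0,0,0,7.0]],
  ],
)

```text
t: 11.0
tcp_pos: [0.5908, 0.1309, 0.0314]
tool_rot: [0.723, 0.691, 0.0, 0.0]
force: [1.2, 0.6, -0.7]
finger_gap: 0.884
gripper_force: 31.7
```

Run:
```python
from h import *
s=manip.sense();print(s["tcp_pos"],s["force"],s["finger_gap"])
i=cams.camera_info("wrist");im=cams.snapshot("wrist")[:,:,::-1];cv2.imwrite("pics/w6.png",im)
r=R.from_quat(s["tool_rot"]).as_matrix();print(np.degrees(np.arctan2(r[1,1],r[0,1])))
for k in whites(im):
  if cv2.contourArea(k)>3000:
    p=np.array([wonz(i,q[0],.05)[:2] for q in k],np.float32);print(cv2.minAreaRect(p),np.round(cv2.boxPoints(cv2.minAreaRect(p)),3).tolist())
```

```text
[0.590816   0.130891   0.03137436] [ 1.19124649  0.5838789  -0.7319314 ] 0.8837742524411283
-2.5869154643092225
((0.5915096402168274, 0.1337771713733673), (0.06967314332723618, 0.07474740594625473), 87.44479370117188) [[0.5529999732971191, 0.10100000351667404], [0.6269999742507935, 0.09700000286102295], [0.6299999952316284, 0.16699999570846558], [0.5559999942779541, 0.17000000178813934]]
((0.6756573915481567, 0.2175774723291397), (0.07435677945613861, 0.07524378597736359), 88.45952606201172) [[0.6370000243186951, 0.1809999942779541], [0.7120000123977661, 0.17900000512599945], [0.7139999866485596, 0.2540000081062317], [0.6389999985694885, 0.25600001215934753]]
```

View pics/w6.png

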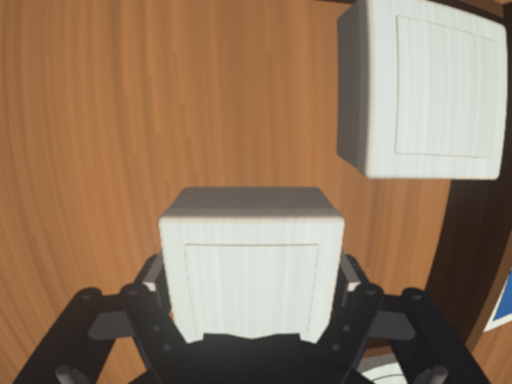

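The square tin is held at (252,265), with its twin at (437,90) 11 mm clear sideways and the wall foot at (440,230). The path in is clear.

Emit:
carry_out(
  targets=[
    [[0,0.8,0,0,0,0,7.0],[0,2,0,0,0,0,7.0],[0,3.2,0,0,0,0,7.0],[-0.1,4.4,0,0,0,0,7.0],[-0.1,5.4,0,0,0,0,7.0],[-0.1,6.1,0,0,0,0,7.0],[-0.1,6.3,0,0,0,0,7.0],[-0.1,6.3,0,0,0,0,7.0],[-0.1,6.3,0,0,0,0,7.0]],
  ],
)

```text
t: 11.8
tcp_pos: [0.653, 0.1266, 0.0314]
tool_rot: [0.723, 0.691, -0.0, -0.0]
force: [-1.4, 0.0, 1.3]
finger_gap: 0.887
gripper_force: 32.2
```

Emit:
carry_out(
  targets=[
    [[0,0,0,0,0,0,8.4],[0,0,0,0,0,0,8.4],[0,0,0,0,0,0,8.4],[0,0,0,0,0,0,8.4],[0,0,0,0,0,0,8.4],[0,0,0,0,0,0,8.4],[0,0,0,0,0,0,8.4],[0,0,0,0,0,0,8.4]],
  ],
)

```text
t: 12.47
tcp_pos: [0.6534, 0.1266, 0.0313]
tool_rot: [0.723, 0.691, 0.0, 0.0]
force: [0.7, -0.4, -0.6]
finger_gap: 0.979
gripper_force: 0.0
```

Emit:
carry_out(
  targets=[
    [[0,0,-0.4,0,0,0,8.4],[0,0,-0.8,0,0,0,8.4],[0,0,-1.2,0,0,0,8.4],[0,0,-1.2,0,0,0,8.4]],
  ],
)

```text
t: 12.8
tcp_pos: [0.6543, 0.1266, 0.0447]
tool_rot: [0.723, 0.691, 0.001, 0.001]
force: [0.2, 0.1, 0.0]
finger_gap: 0.979
gripper_force: 0.0
```

Run:
```python
from h import *
s=manip.sense();print(s["tcp_pos"],s["force"],s["finger_gap"])
i=cams.camera_info("wrist");im=cams.snapshot("wrist")[:,:,::-1]
for k in whites(im):
  if cv2.contourArea(k)>3000:
    p=np.array([wonz(i,q[0],.05)[:2] for q in k],np.float32);print(cv2.minAreaRect(p))
```

```text
[0.65425527 0.12663673 0.04465841] [0.15517105 0.07370634 0.0141448 ] 0.9794047248957333
((0.6534214019775391, 0.12636542320251465), (0.07578153163194656, 0.0749521553516388), 87.34585571289062)
((0.6772046089172363, 0.21659858524799347), (0.0728381872177124, 0.07475392520427704), 88.54472351074219)
```

Released, with the tin still at counter height. I'll retreat and check from above.

Emit:
carry_out(
  targets=[
    [[0,0,-3,0,0,0,8.4],[0,0,-7,0,0,0,8.4],[0,0,-11,0,0,0,8.4],[0,0,-15,0,0,0,8.4],[2,-4,-18,0,0,0,8.4],[5,-7,-20,0,0,0,8.4],[8,-10,-20,0,0,0,8.4],[11,-13,-20,0,0,0,8.4],[14,-16,-20,0,0,0,8.4],[17,-19,-20,0,0,0,8.4],[20,-21,-20,0,0,0,8.4],[20,-21,-20,0,0,0,8.4]],
  ],
)

```text
t: 13.85
tcp_pos: [0.4483, 0.3393, 0.2436]
tool_rot: [0.722, 0.692, -0.0, -0.001]
force: [-0.1, -0.3, -1.0]
finger_gap: 0.983
gripper_force: 0.0
```

Run:
```python
from h import *
a=cams.snapshot("top")[:,:,::-1];print(manip.sense()["t"])
cv2.imwrite("pics/final.png",cv2.resize(a[85:300,60:480],None,fx=1.9,fy=1.9,interpolation=cv2.INTER_CUBIC))
o=np.array([.660,-.029]);th=-.046;M=np.array([[np.cos(th),np.sin(th)],[-np.sin(th),np.cos(th)]])
for c in whites(a):
    p=onz("top",cv2.minAreaRect(c)[0],.05)[:2]
    if p[0]<.75: print(p.round(3),"display",(M@(p-o)).round(3),cv2.contourArea(c))
```

```text
13.9
[ 0.642 -0.07 ] display [-0.016 -0.042] 589.5
[0.651 0.123] display [-0.016  0.151] 650.0
[ 0.655 -0.279] display [ 0.006 -0.25 ] 579.0
[0.669 0.024] display [0.007 0.054] 577.5
[ 0.686 -0.445] display [ 0.045 -0.415] 171.0
[0.676 0.217] display [0.005 0.246] 639.5
[0.678 0.439] display [-0.004  0.469] 760.0
```

View pics/final.png

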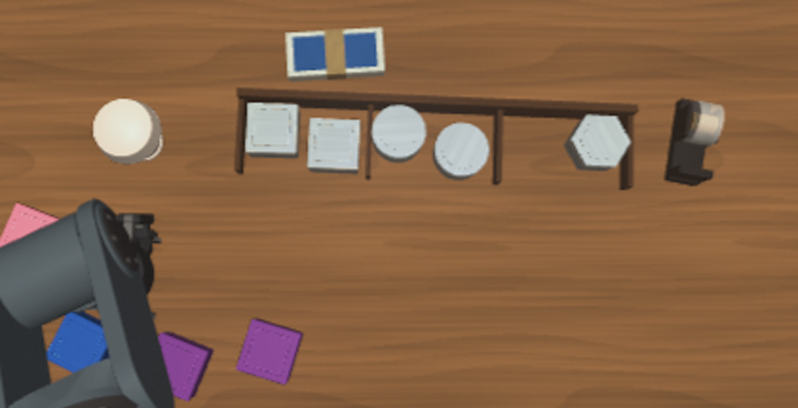

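The final view shows both loose tins beside their twins, the square at (335,145) and the round one at (461,150). Both sit 12 to 16 mm in front of bay centre, against the 25 mm allowed, and nothing else has moved.

```bash
python3 -c "
from station import sign_off;print(sign_off())"
```

```text
the job is handed in; nothing more can be done
None
```

Both loose tins are in their bays beside their twins, the square in the left bay and the round in the middle bay; nothing else measurably moved and the job was handed in at about 14 s, with no verdict returned.

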